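Free the ratchet pawl of a hand press and close a charger housing

ROBOT

A 6-joint arm with a two-finger parallel gripper is mounted at the origin on the work surface. World frame = base frame: x ahead of the robot, y to its left, z up, the work surface at z = 0. Lengths are in mm, angles in rad, forces in N, time in s.
With the tool pointing down it reaches from about 300 to 850 mm from the base axis. Payload 5.4 kg.
Tool frame: the origin (TCP) lies midway between the tips of the shut fingers; the grasp point (between the pads) lies 19 mm behind it (env.grip_depth is the distance from the TCP to the grasp point, in mm); z points along the fingers, y is the direction in which the jaws open and shut (so a half turn about z gives the same grasp; the last joint's range is limited). The gripper opens to 85 mm and grips with 20 to 120 N. Pads are 22 mm wide; open, the fingers measure 114 mm over their backs; the gripper's body (76 mm by 85 mm) begins 54 mm behind the grasp point. The pads swing forward as they close: fully open they stand 13 mm farther back than shut.
Start: joints at [-1.457, 0.158, 1.597, -0, 1.386, -0.21], TCP at [182.925, -545.11, 211.099] pointing down, gripper open.
Joint ranges: [-2.91, 2.91], [-0.94, 2.29], [0.18, 2.7], [-1.29, 4.43], [0.17, 2.64], [-3, 3]. Speed limits (rad/s): [2.57, 2.57, 3.14, 3.14, 3.14, 3.14].

INTERFACE

Orientations are given as a unit quaternion [x, y, z, w].
In Python, from cell import observe, viewer, job_done, env gives the robot as it stands.
- The arm moves only by the tool jog_arm, never from a script. Its argument "rows" is a list that holds one entry, the list of rows, each a list of 6 numbers: the shift along the tool's x, y, z in cm, then the turn, a rotation vector about the tool's x, y, z in degrees. In form: [[[tx, ty, tz, wx, wy, wz], ...]]. A call has 1 to 12 rows; each row is the pose to reach, as a shift and turn from the pose commanded when the call began, along the tool's axes at that moment; what a row does not reach only later rows make up. A row lasts 1/12 s, in which the tool goes at most 41.7 mm and 7.16 degrees, less where a joint would pass 70% of its speed; a pose out of reach is approached as far as the arm can. A call with a gripper value outside its range is refused whole. "gripper" is the finger opening in cm, from 0 to 8.54, set as the call begins (left out, the last holds). The fingers move at their own pace and stop on an object; "newtons" is the grip in N (left out, the last holds). Time passes only in rows, so rows that repeat a pose let the fingers close. It gives the time, the measured TCP pose, the force and the opening at its end, in the units of the state.
- observe(): the state, without advancing time (a new reading comes with each control period).
- viewer.camera(name): name is "scene" or "top" or "wrist"; returns a dict with "pixels" (400x640x3 uint8, red, green, blue), "K" (3x3 intrinsics, pixels), "extrinsics" (4x4, takes a point from camera to world coordinates); the wrist camera has in their place "mount" (4x4, takes a point from camera to tool coordinates, whose origin is the TCP and whose axes are the flange's). Camera axes: x right, y up, looking along -z (the intrinsics and any distortion apply to the point x, -y, -z); pixel columns grow to the right and rows downward; lengths in mm; the calibration is good to about 2 mm. A picture is of the moment at which its call begins: read the wrist's pose just before it. There is no depth.
- job_done(): hands the job in, once; it reports no verdict.
The state is a dict: "time": time; "joint_pos": joint angles; "qvel": joint speeds; "tau": joint torques, N m; "tool_pos": TCP position; "tcp_rot": TCP orientation; "wrist_force": force on the tool from outside, world axes, zero at the start; "wrist_torque": the same for the moment, N m; "opening": finger opening in mm.
Only numpy, scipy, OpenCV 4.12 (cv2) and the standard library are available. Lean on these libraries where they do the work, as an engineer would, in place of code of your own. Each camera call takes 0.05 s, during which the arm holds its last target. There are 200 camera calls.

TASK

Draw the release rod out of its blue sheath by the bare blade, lay it down on the black mat, and take it again by its orange handle so that the blade is free. Slip the blade under the red pawl of the press and flick the pawl over, past upright, so that it falls back clear of the rack, then lay the rod down on the mat again. Finally lower the press head by its black knob, without slamming, until the blue cap in the housing beneath is pushed fully home; let go, leave the head resting on the cap, and leave the loose things on the bench alone.

Things in the scene. Friction and masses are not known exactly. Their poses are not given: they have to be found in the camera images.
- rod: release rod, 185 mm long, straight, 100 to 150 g: orange square handle 20 x 20 mm, 90 mm long (x -90 to 0 mm), and square steel blade 8 x 8 mm, 95 mm long (x 0 to 95 mm) on one axis. Origin on the axis where handle and blade meet; x towards the blade's end. It balances in the handle; lying flat its axis is 10 mm above the surface, the blade clear of it
- rod_end (a point): middle of the blade's free end. At the start the rod lies level, axis 30 mm above the bench; handle and first 35 mm of blade are in the sheath, the last 60 mm of blade sticks out
- holder: blue sheath fixed to the bench: a roofed tunnel 136 mm long, 42 mm wide, 53 mm high; origin at the centre of its underside, x along the tunnel towards its open mouth at x = 68 mm. Tunnel floor 20 mm above the bench, inside 30 mm wide and 28 mm high. The rod comes out only along +x; its handle is clear after about 130 mm
- mat: black rubber mat fixed on the bench, 190 mm (x) x 130 mm (y), 3 mm thick, where the rod is laid flat in any direction, its origin over the mat; origin at the centre of its underside
- press: hand press fixed to the bench; origin on the bench at the centre of its column, z up. Grey base 160 mm (x) x 320 mm (y -170 to 150), 20 mm thick; steel column 30 x 30 mm, 266 mm high. A blue head slides on it (sleeve within 30 mm of the axis) with a toothed rack on its +y side (teeth to y = 46 mm, x within 8 mm). Pawl on the +y side; nest with the white housing at x 0, y -95 mm
- guard (a point): middle of the top edge of the thin yellow guard plate (press x -76 mm, y 30 to 140 mm, edge 94 mm above the bench) in front of the pawl. The blade passes over it along the press's +x direction; fingers should stay on its -x side
- pawl_pivot (a point): the pawl's hinge line runs through this point along the press's x axis (press x 0, y 83 mm, 100 mm above the bench)
- pawl: red steel pawl, a plate 6 mm thick, 160 to 260 g, 60 mm long from its hinge, 55 mm wide (press x -45 to 10 mm); origin at the hinge. At the start it leans 0.8 rad from upright towards the rack (press -y), its end under a rack tooth at press y 40 mm, 142 mm high. It puts 1 to 2 N on the blade, and falls back unless pushed past upright
- pawl_under (a point): where the axis of the blade's end fits under the leaning pawl, parallel to the hinge, before touching it (press x -16 mm, y 48 mm, 106 mm high). The pawl overhangs freely here beside the rack and the space is open from press -x. Moving the blade 49 mm to press +y and 37 mm up from here carries the pawl past upright; it then falls over by itself
- pawl_hinge (a joint): pawl angle, rad: 0 leaning on its inner stop under the rack tooth (catching), 0.8 upright, 2.0 thrown right back
- head: sliding head of the press with rack, arm, platen and knob, 0.7 to 0.9 kg. It stays where it is left; takes about 2 to 5 N of downward push to move, about 19 N to raise. While the pawl catches, it stops after 9 to 12 mm of descent, and with a tooth down on the pawl the pawl cannot swing out. The origin is at the press's origin when the head is at the top
- head_slide (a joint): how far the head has been lowered, m: 0 at the top (platen 135 mm above the bench; at the start 0 to 0.003), about 0.055 when the cap is home
- knob (a point): centre of the black upright cylindrical knob on the head's arm, 32 mm diameter, 35 mm high (17 mm up and 18 mm down from this point), to be taken from above; 187 to 190 mm above the bench at the start. The column's near face is 80 mm from its axis, in the press's +y direction
- cap: blue cap, 34 x 34 mm, 20 mm high, in the mouth of the white housing under the platen; it slides straight down. Origin at the centre of its underside. Pushing it takes about 5 N more than the head alone; when home the resistance rises at once
- cap_slide (a joint): how far the cap has been pushed in, m: at the start 0 to 0.004 (10 to 6 mm proud), 0.010 fully home, flush with the housing's rim 80 mm above the bench
- housing1: bystander: loose white open-topped charger housing, a 40 x 40 mm box 45 mm high with 3 mm walls, standing on the bench; origin at the centre of its underside. To be left alone
- housing2: bystander: loose white open-topped charger housing, a 40 x 40 mm box 45 mm high with 3 mm walls, standing on the bench; origin at the centre of its underside. To be left alone
- housing3: bystander: loose white open-topped charger housing, a 40 x 40 mm box 45 mm high with 3 mm walls, standing on the bench; origin at the centre of its underside. To be left alone
- cutters: bystander: blue-handled side cutters lying flat, about 150 mm long, 12 mm high; origin at the pivot on the underside. To be left alone
- phone: bystander: black telephone 150 x 72 x 8 mm lying flat; origin at the centre of its underside. To be left alone
- driver: bystander: yellow-handled screwdriver 170 mm long lying on the bench. To be left alone
Not all that is in view belongs to the job. There is more than one size of the mat; the job needs the smaller.

How it is judged (in metres and radians):
On the way, in this order (a step that is already met when the one before it is completed fails the run):
1. the rod has been drawn from the sheath and lies released on the mat (x of rod in the frame of mat between -0.1 and 0.1 m and y of rod in the frame of mat between -0.07 and 0.07 m and height (world z) of rod below 0.019 m and contact force between the fingers and rod below 0.1 N and linear speed of rod below 0.03 m/s), for 0.2 s.
2. the rod lifts the pawl (value of joint pawl_hinge between 0.25 and 1.3 rad and contact force between rod and pawl above 0.2 N and value of joint head_slide below 0.02 m).
3. the pawl has fallen right back (value of joint pawl_hinge above 1.6 rad), for 0.2 s.
4. the rod lies released on the mat again (all of step 1), for 0.2 s.
5. the head has pushed the cap home (value of joint cap_slide above 0.0085 m and value of joint head_slide above 0.052 m), for 0.1 s.
At the end, for the whole second after the job is handed in: The cap is home to within 1.5 mm, the head rests lowered on it (at least 52 mm down) and is still, the pawl lies thrown back (angle over 1.6 rad), and the rod lies flat, still and released with its origin over the mat (within 100 mm of its centre along the mat's x and 70 mm along y) (all of step 4 and all of step 5 and value of joint pawl_hinge above 1.6 rad and velocity of joint head_slide between -0.01 and 0.01 m/s); the robot touches nothing.
It fails at once if a loose bystander is moved more than 30 mm (distance of any of housing1, housing2, housing3, cutters, phone, driver from where it was at the start of the episode above 0.03 m).
It fails at once if the fingers push the pawl (contact force between the fingers and pawl above 1 N).
It fails at once if the cap is hit or crushed with more than 60 N (contact force between head and cap above 60 N).
It fails at once if the head is slammed down, faster than 0.3 m/s (velocity of joint head_slide above 0.3 m/s).
It also fails if it takes over 64 s, if anything falls off the work surface, if the arm or the gripper's body presses on something with over 40 N, if the wrist force passes 120 N, or if a joint passes its speed limit or range.

## Working session

There is one attempt and no reset: what is moved stays moved. The work goes in short steps, Python scripts to look and compute and a tool call to move; the robot and the scene stay as the last step left them, time stands still between calls to the robot, and variables do not carry over. Pictures are saved under pics/ and viewed, about 8 in all and at most 12, crops included, and the job is handed in when it is done.

Besides the shell and the picture viewer there is one more tool, called after "Emit:" in YAML: its name, and indented under it one key for each argument. jog_arm: Moves the arm, as the interface text tells. Its arguments: {"type":"object","properties":{"rows":{"type":"array"},"gripper":{"type":"number"},"newtons":{"type":"number"}},"required":["rows"]}

```bash
ls; mkdir -p pics
python3 - <<'E'
from cell import observe, viewer, env
import cv2, numpy as np
s=observe(); print(s)
for n in ("scene","top"):
    c=viewer.camera(n); cv2.imwrite(f"pics/{n}0.png",c["pixels"][:,:,::-1]); np.savez(f"pics/{n}0.npz",**c)
    print(n,np.round(c["K"],1).tolist(),np.round(c["extrinsics"],3).tolist(),[k for k in c])
print(env.grip_depth)
E
```

```text
pics
{'time': 0.0, 'joint_pos': array([-1.45710630e+00,  1.59101773e-01,  1.59820589e+00,  3.83483252e-05,
        1.38618002e+00, -2.10115331e-01]), 'qvel': array([ 0.0011864 ,  0.00029064, -0.00080782, -0.00056475,  0.00025972,
       -0.00034438]), 'tau': array([ 2.18123805e-04, -3.96003199e+01, -3.31427157e+01, -2.35817233e-04,
        8.47351126e-03,  4.39992277e-06]), 'tool_pos': array([ 182.86303674, -544.49380448,  210.10049434]), 'tcp_rot': array([ 9.86922493e-01,  1.61192728e-01,  6.44876785e-05, -9.45507240e-04]), 'wrist_force': array([ 0.11926109, -1.01203365, -0.14796168]), 'wrist_torque': array([-0.04934107, -0.02033665, -0.00613736]), 'opening': 85.41827101020755}
scene [[479.2, 0.0, 312.9], [0.0, 479.2, 203.9], [0.0, 0.0, 1.0]] [[0.701, -0.576, 0.421, 1115.626], [0.713, 0.555, -0.428, -569.312], [0.013, 0.6, 0.8, 1207.959], [0.0, 0.0, 0.0, 1.0]] ['pixels', 'K', 'extrinsics']
top [[402.8, 0.0, 320.4], [0.0, 402.8, 203.1], [0.0, 0.0, 1.0]] [[-0.016, 0.987, -0.157, 341.786], [-1.0, -0.016, -0.002, 10.102], [-0.004, 0.157, 0.988, 1310.74], [0.0, 0.0, 0.0, 1.0]] ['pixels', 'K', 'extrinsics']
18.700000000000003
```

View pics/scene0.png

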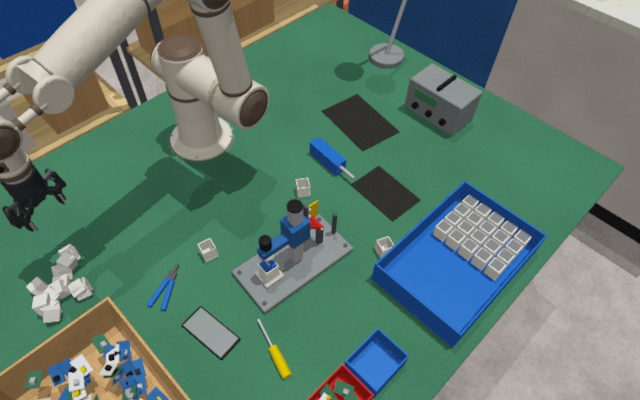

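View pics/top0.png

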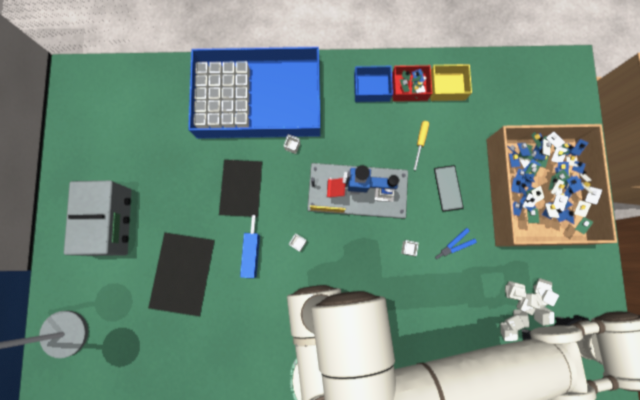

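Run:
```python
import cv2
for n,(x0,x1,y0,y1),k in (("scene",(230,420,130,310),3.3),("top",(215,415,135,285),4)):
    im=cv2.imread(f"pics/{n}0.png")[y0:y1,x0:x1]
    im=cv2.resize(im,None,fx=k,fy=k,interpolation=cv2.INTER_CUBIC)
    for x in range((x0+9)//10*10,x1,10):
        X=int((x+.5-x0)*k); cv2.line(im,(X,0),(X,6 if x%50 else 14),(255,255,255),1)
        if x%20==0: cv2.putText(im,str(x),(X-10,26),0,.35,(0,255,255),1)
    for y in range((y0+9)//10*10,y1,10):
        Y=int((y+.5-y0)*k); cv2.line(im,(0,Y),(6,Y),(255,255,255),1)
        if y%20==0: cv2.putText(im,str(y),(8,Y+4),0,.35,(0,255,255),1)
    cv2.imwrite(f"pics/{n}crop.png",im)
```

```text
(no output)
```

View pics/scenecrop.png

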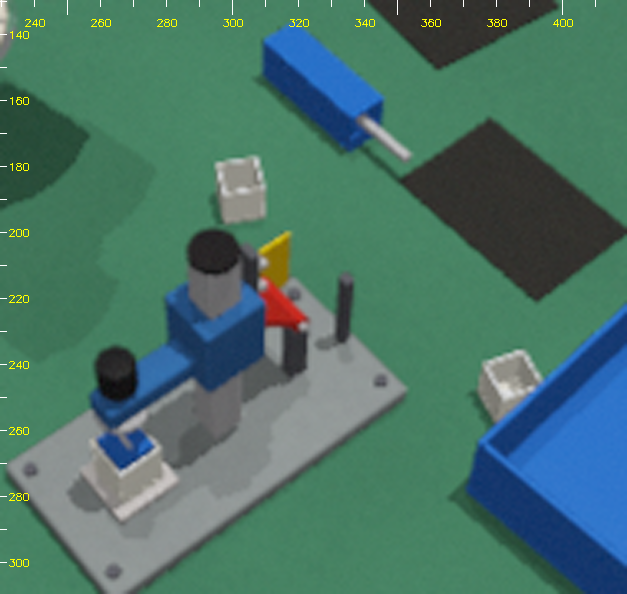

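View pics/topcrop.png

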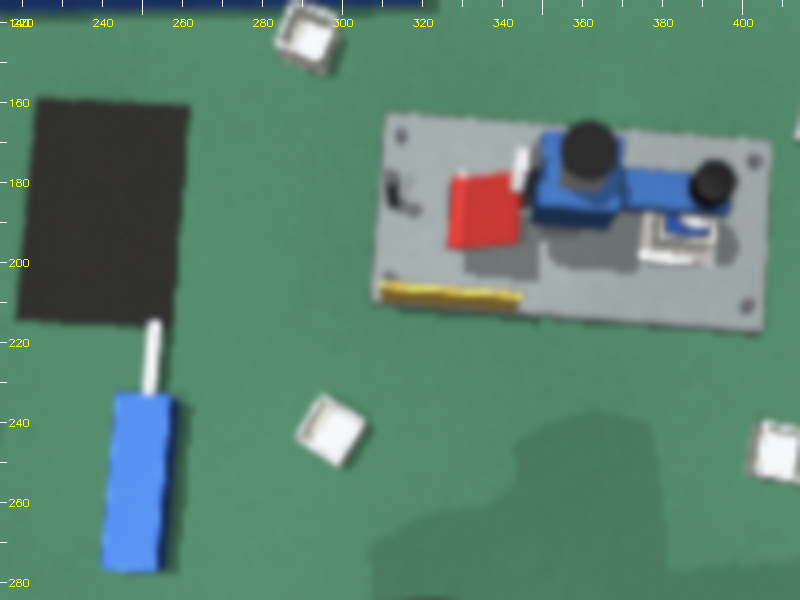

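```bash
cat > h.py <<'E'
import numpy as np, cv2
from scipy.optimize import least_squares
from scipy.spatial.transform import Rotation as R
def proj(c,P,E=None):
    E=c["extrinsics"] if E is None else E
    q=(np.atleast_2d(P)-E[:3,3])@E[:3,:3]*[1,-1,-1]
    u=q@c["K"].T; return u[:,:2]/u[:,2:]
def ray(c,uv,z,E=None):
    E=c["extrinsics"] if E is None else E
    d=np.linalg.inv(c["K"])@[uv[0],uv[1],1]; d=E[:3,:3]@(d*[1,-1,-1]); o=E[:3,3]
    return o+d*(z-o[2])/d[2]
def place(p,L):  # p = x,y,yaw
    return R.from_euler('z',p[2]).apply(np.atleast_2d(L))+[p[0],p[1],0]
def fit(obs,x0): # obs: (cam,E,local,uv)
    f=lambda p: np.concatenate([(proj(c,place(p,l),E)[0]-uv) for c,E,l,uv in obs])
    r=least_squares(f,x0,loss='soft_l1'); return r.x,f(r.x).reshape(-1,2)
top=dict(np.load('pics/top0.npz')); sc=dict(np.load('pics/scene0.npz'))
tp=lambda x,y:(215+x/4-.5,135+y/4-.5)
sp=lambda x,y:(230+x/3.3-.5,130+y/3.3-.5)
E
python3 - <<'E'
from h import *
np.set_printoptions(precision=2,suppress=True)
mt=[((95,65,3),tp(35,97)),((95,-65,3),tp(190,107)),((-95,-65,3),tp(172,326)),((-95,65,3),tp(16,318))]
ms=[((-95,-65,3),sp(400,182)),((-95,65,3),sp(490,118)),((95,65,3),sp(628,230)),((95,-65,3),sp(538,300))]
pt=[((80,150,20),tp(387,112)),((80,-170,20),tp(772,142)),((-80,-170,20),tp(762,333)),((-80,150,20),tp(371,302)),((0,-95,205),tp(716,179)),((0,0,266),tp(589,147)),((-76,30,94),tp(521,292)),((-76,140,94),tp(380,282))]
ps=[((80,150,20),sp(406,390)),((-80,-170,20),sp(8,472)),((0,-95,205),sp(116,357)),((0,0,266),sp(213,250)),((-76,140,94),sp(290,232))]
ht=[((68,21,53),tp(116,393)),((68,-21,53),tp(172,397)),((-68,-21,53),tp(157,571)),((-68,21,53),tp(102,570)),((128,0,34),tp(154,320))]
hs=[((-68,-21,53),sp(262,42)),((68,21,53),sp(382,98)),((128,0,30),sp(407,156))]
for n,a,b,x0 in (("mat",mt,ms,(400,250,0)),("press",pt,ps,(400,-50,0)),("holder",ht,hs,(250,230,0))):
    for A in ([(top,None,*o) for o in a],[(sc,None,*o) for o in b],[(top,None,*o) for o in a]+[(sc,None,*o) for o in b]):
        p,r=fit(A,x0); print(n,p,np.abs(r).max(1))
E
```

```text
mat [607.77 276.28  -6.35] [0.39 0.95 0.6  0.56]
mat [607.47 276.89 -81.74] [0.84 0.33 0.9  0.53]
mat [607.65 276.5   -0.07] [0.31 0.97 0.59 0.65 0.86 0.25 0.86 0.64]
press [ 591.18 -100.06   12.47] [0.68 0.48 0.48 0.67 0.13 0.27 0.66 0.46]
press [ 591.8  -100.6   -25.22] [0.98 1.72 1.8  0.38 0.44]
press [ 591.21 -100.14   12.47] [0.56 0.65 0.59 0.58 0.16 0.26 0.69 0.39 1.09 2.54 1.29 0.35 0.3 ]
holder [382.93 236.85  -0.07] [0.27 0.36 0.31 0.18 0.31]
holder [335.75 243.84  44.1 ] [10.32 11.53 12.18]
holder [382.72 236.78  -0.07] [0.27 0.35 0.37 0.14 0.37 0.39 0.33 0.9 ]
```

```bash
cat >> h.py <<'E'
import json,os
HOLD=(382.8,236.8,-.07); MAT=(607.6,276.5,-.07); PRESS=(591.2,-100.1,-.0964)
C='cmd.json'
def down(yaw): # tool z down, tool x at yaw
    return R.from_matrix(np.array([[np.cos(yaw),np.sin(yaw),0],[np.sin(yaw),-np.cos(yaw),0],[0,0,-1]]))
def cmd():
    if os.path.exists(C):
        d=json.load(open(C)); return np.array(d['p']),R.from_quat(d['q'])
    q=R.from_quat([.98692,.16119,0,0])
    return np.array([182.925,-545.11,211.099]),q
def did(row):  # last row reached -> update commanded pose
    p,q=cmd(); p=p+q.apply(np.array(row[:3])*10); q=q*R.from_rotvec(np.radians(row[3:]))
    json.dump(dict(p=p.tolist(),q=q.as_quat().tolist()),open(C,'w'))
def go(xyz,yaw=None,ori=None):
    p,q=cmd(); t=ori or down(yaw)
    v=q.inv().apply(np.array(xyz)-p)/10; w=np.degrees((q.inv()*t).as_rotvec())
    r=np.round(np.r_[v,w],2); print('to',np.round(xyz,1),'row',r.tolist()); return r.tolist()
def state():
    from cell import observe
    s=observe(); p,q=cmd()
    print('t',round(s['time'],2),'pos',np.round(s['tool_pos'],1),'cmd',np.round(p,1),'dang',np.round(np.degrees((q.inv()*R.from_quat(s['tcp_rot'])).as_rotvec()),2),'F',np.round(s['wrist_force'],1),'M',np.round(s['wrist_torque'],2),'open',round(s['opening'],1)); return s
def wrist(name):
    from cell import viewer
    s=state(); c=viewer.camera('wrist'); T=np.eye(4); T[:3,:3]=R.from_quat(s['tcp_rot']).as_matrix(); T[:3,3]=s['tool_pos']
    c=dict(c); c['extrinsics']=T@c['mount']; cv2.imwrite(f'pics/{name}.png',c['pixels'][:,:,::-1]); np.savez(f'pics/{name}.npz',**c); return c
E
python3 -c "
from h import *
p=place(HOLD,(85,0,160))[0]; go(p,HOLD[2])"
```

```text
to [467.6 230.9 160. ] row [51.68, -64.51, 5.11, 0.0, 0.0, 22.56]
```

Emit:
jog_arm:
  rows:
    - [[24,-30,2,0,0,10],[24,-30,2,0,0,10],[24,-30,2,0,0,10],[24,-30,2,0,0,10],[24,-30,2,0,0,10],[24,-30,2,0,0,10],[24,-30,2,0,0,10],[24,-30,2,0,0,10],[24,-30,2,0,0,10],[24,-30,2,0,0,10],[24,-30,2,0,0,10],[24,-30,2,0,0,10]]
  gripper: 8.5

```text
time: 1.1
tool_pos: [315.0, -184.5, 191.0]
tcp_rot: [0.997, 0.075, -0.0, 0.0]
wrist_force: [-1.0, -0.4, -0.8]
opening: 84.9
```

```bash
python3 -c "
from h import *
did([24,-30,2,0,0,10]);state()
p=place(HOLD,(85,0,160))[0]; go(p,HOLD[2])"
```

```text
t 1.1 pos [ 315.  -184.5  191. ] cmd [ 315.  -184.3  191.1] dang [-0.04 -0.02 -0.09] F [-1.  -0.4 -0.8] M [-0.05 -0.02  0.05] open 84.9
to [467.6 230.9 160. ] row [21.26, -38.79, 3.11, 0.0, 0.0, 12.56]
```

Emit:
jog_arm:
  rows:
    - [[21.3,-38.8,3.1,0,0,12.6],[21.3,-38.8,3.1,0,0,12.6],[21.3,-38.8,3.1,0,0,12.6],[21.3,-38.8,3.1,0,0,12.6],[21.3,-38.8,3.1,0,0,12.6],[21.3,-38.8,3.1,0,0,12.6],[21.3,-38.8,3.1,0,0,12.6],[21.3,-38.8,3.1,0,0,12.6],[21.3,-38.8,3.1,0,0,12.6],[21.3,-38.8,3.1,0,0,12.6],[21.3,-38.8,3.1,0,0,12.6],[21.3,-38.8,3.1,0,0,12.6]]

```text
time: 2.1
tool_pos: [470.0, 234.4, 158.5]
tcp_rot: [0.999, -0.034, -0.001, -0.001]
wrist_force: [0.0, -0.8, -1.2]
opening: 85.1
```

```bash
python3 -c "
from h import *
did([21.3,-38.8,3.1,0,0,12.6]);c=wrist('w1')
for n,P in (('end',place(HOLD,[(128,0,34),(68,0,34)])),('roof',place(HOLD,[(68,21,53),(68,-21,53)])),('mat',place(MAT,[(-95,65,3),(-95,-65,3)]))): print(n,proj(c,P).round(1).tolist())"
```

```text
t 2.1 pos [470.  234.4 158.5] cmd [467.9 231.  160.1] dang [ 0.08 -0.06 -0.11] F [ 0.  -0.8 -1.2] M [ 0.01 -0.04 -0.03] open 85.1
end [[319.3, 136.5], [319.1, 207.8]]
roof [[293.0, 215.1], [345.6, 215.1]]
mat [[183.3, 134.2], [330.0, 134.2]]
```

View pics/w1.png

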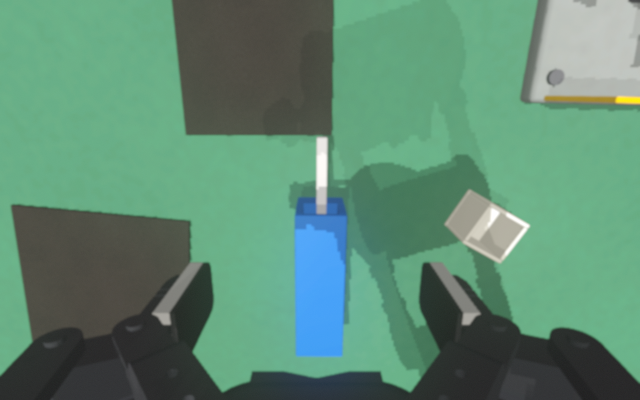

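```bash
python3 -c "
from h import *
state(); go(place(HOLD,(88,-.7,22))[0],HOLD[2])"
```

```text
t 2.15 pos [469.5 232.3 158.8] cmd [467.9 231.  160.1] dang [-0.01 -0.08 -0.1 ] F [-1.2 -0.1 -0.2] M [-0.03  0.01  0.  ] open 85.0
to [470.5 229.9  22. ] row [0.27, 0.09, 13.81, 0.0, 0.0, -0.04]
```

Emit:
jog_arm:
  rows:
    - [[0.27,0.09,2.5,0,0,0],[0.27,0.09,5,0,0,0],[0.27,0.09,7.5,0,0,0],[0.27,0.09,10,0,0,0],[0.27,0.09,12,0,0,0],[0.27,0.09,13,0,0,0],[0.27,0.09,13.6,0,0,0],[0.27,0.09,13.8,0,0,0],[0.27,0.09,13.8,0,0,0]]

```text
time: 2.9
tool_pos: [471.5, 229.3, 22.7]
tcp_rot: [0.999, -0.036, 0.0, -0.0]
wrist_force: [0.4, 0.5, 0.1]
opening: 85.0
```

Emit:
jog_arm:
  rows:
    - [[0,0,0,0,0,0],[0,0,0,0,0,0],[0,0,0,0,0,0],[0,0,0,0,0,0],[0,0,0,0,0,0],[0,0,0,0,0,0],[0,0,0,0,0,0],[0,0,0,0,0,0],[0,0,0,0,0,0],[0,0,0,0,0,0]]
  gripper: 0
  newtons: 80

```text
time: 3.73
tool_pos: [470.5, 230.0, 22.1]
tcp_rot: [0.999, -0.035, -0.0, -0.0]
wrist_force: [-0.0, -1.0, -0.6]
opening: 0.0
```

```bash
python3 -c "
from h import *
did([.27,.09,13.8,0,0,0]);state(); go(place(HOLD,(88+145,-.7,22))[0],HOLD[2])"
```

```text
t 3.73 pos [470.5 230.   22.1] cmd [470.6 229.9  22.1] dang [ 0. -0. -0.] F [-0.  -1.  -0.6] M [-0.02 -0.    0.  ] open 0.0
to [615.2 219.8  22. ] row [14.5, -0.01, 0.01, 0.0, 0.0, -0.04]
```

```bash
python3 -c "
from h import *
c=wrist('w2');print(proj(c,place(HOLD,[(128,0,34),(68,0,34)])))"
```

```text
t 3.73 pos [470.5 230.   22.1] cmd [470.6 229.9  22.1] dang [ 0. -0. -0.] F [-0.  -1.  -0.6] M [-0.02 -0.    0.  ] open 0.0
[[311.80067514 175.27167541]
 [312.44244682 296.64180419]]
```

View pics/w2.png

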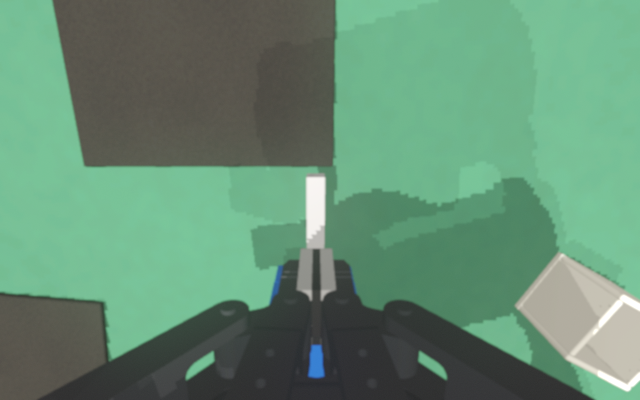

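Run:
```python
from h import *
c=dict(np.load('pics/w2.npz')); M=c['mount']; print(M.round(3))
L=np.array([[x,y,z] for z in (0,-10,-20,-30) for x in (11,-11) for y in (0,10)],float)
print(np.c_[L,proj(c,L,M)].round(1))
im=cv2.imread('pics/w2.png')[230:310,270:370]
cv2.imwrite('pics/w2c.png',cv2.resize(im,None,fx=6,fy=6,interpolation=cv2.INTER_CUBIC))
```

```text
[[-1.0000e-03  9.5700e-01  2.8900e-01  7.3991e+01]
 [ 1.0000e+00  1.0000e-03 -0.0000e+00  1.0350e+00]
 [-0.0000e+00  2.8900e-01 -9.5700e-01 -1.6300e+02]
 [ 0.0000e+00  0.0000e+00  0.0000e+00  1.0000e+00]]
[[ 11.    0.    0.  313.8 227.7]
 [ 11.   10.    0.  334.2 227.7]
 [-11.    0.    0.  313.9 268.2]
 [-11.   10.    0.  333.6 268.2]
 [ 11.    0.  -10.  313.7 235.5]
 [ 11.   10.  -10.  335.2 235.5]
 [-11.    0.  -10.  313.8 278. ]
 [-11.   10.  -10.  334.6 278. ]
 [ 11.    0.  -20.  313.5 244.3]
 [ 11.   10.  -20.  336.5 244.3]
 [-11.    0.  -20.  313.7 288.9]
 [-11.   10.  -20.  335.7 288.9]
 [ 11.    0.  -30.  313.4 254.2]
 [ 11.   10.  -30.  337.8 254.2]
 [-11.    0.  -30.  313.6 301.2]
 [-11.   10.  -30.  337.  301.2]]
```

View pics/w2c.png

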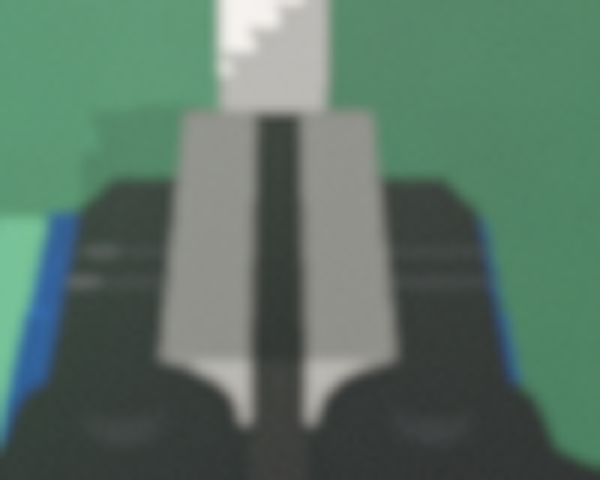

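Emit:
jog_arm:
  rows:
    - [[0,0,0,0,0,0],[0,0,0,0,0,0],[0,0,0,0,0,0],[0,0,0,0,0,0],[0,0,0.5,0,0,0],[0,0,1.0,0,0,0],[0,0,1.5,0,0,0],[0,0,1.8,0,0,0],[0,0,2.0,0,0,0],[0,0,2.0,0,0,0]]
  gripper: 4

```text
time: 4.62
tool_pos: [470.0, 229.8, 1.3]
tcp_rot: [0.999, -0.035, -0.001, 0.0]
wrist_force: [-0.3, 0.3, -0.8]
opening: 40.2
```

Emit:
jog_arm:
  rows:
    - [[0,0,0,0,0,0],[0,0,0,0,0,0],[0,0,0,0,0,0],[0,0,0,0,0,0],[0,0,0,0,0,0],[0,0,0,0,0,0],[0,0,0,0,0,0]]
  gripper: 0
  newtons: 80

```text
time: 5.2
tool_pos: [470.9, 230.1, 2.4]
tcp_rot: [0.999, -0.035, 0.0, -0.0]
wrist_force: [-0.0, 1.4, 1.4]
opening: 5.4
```

```bash
python3 -c "
from h import *
did([0,0,2,0,0,0]);c=wrist('w3')
print(proj(c,place(HOLD,[(128,0,34)])),proj(c,place(MAT,[(-95,65,3),(-95,-65,3)])))
c2=dict(np.load('pics/w2.npz'));print(proj(c2,place(MAT,[(-95,65,3),(-95,-65,3)])))
"
```

```text
t 5.2 pos [470.9 230.1   2.4] cmd [470.6 229.9   2.1] dang [0.02 0.04 0.  ] F [-0.   1.4  1.4] M [ 0.18 -0.01 -0.04] open 5.4
[[311.5884359  187.38844663]] [[ 54.64902809 174.29346709]
 [333.09584493 173.76916848]]
[[ 80.81243892 165.44394569]
 [331.07120031 164.96789575]]
```

View pics/w3.png

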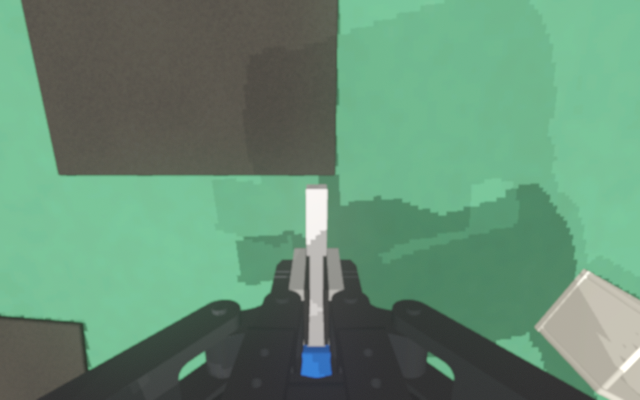

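Emit:
jog_arm:
  rows:
    - [[0,0,0,0,0,0],[0,0,0,0,0,0],[0,0,0.3,0,0,0],[0,0,0.3,0,0,0]]
  gripper: 2.5

```text
time: 5.58
tool_pos: [470.0, 229.7, -1.6]
tcp_rot: [0.999, -0.035, -0.001, 0.0]
wrist_force: [-0.6, 0.2, 0.5]
opening: 25.2
```

Emit:
jog_arm:
  rows:
    - [[0,0,0,0,0,0],[0,0,0,0,0,0],[0,0,0,0,0,0],[0,0,0,0,0,0],[0,0,0,0,0,0],[0,0,0,0,0,0]]
  gripper: 0
  newtons: 90

```text
time: 6.08
tool_pos: [470.4, 229.9, -1.0]
tcp_rot: [0.999, -0.035, -0.0, 0.0]
wrist_force: [-1.2, -0.4, -0.6]
opening: 5.3
```

```bash
python3 -c "
from h import *
did([0,0,.3,0,0,0]);s=state()
go(place(HOLD,(88+145,-.7,-1))[0],HOLD[2])"
```

```text
t 6.08 pos [470.4 229.9  -1. ] cmd [470.6 229.9  -0.9] dang [-0.   -0.01 -0.  ] F [-1.2 -0.4 -0.6] M [ 0.01  0.15 -0.01] open 5.3
to [615.2 219.8  -1. ] row [14.5, -0.01, 0.01, 0.0, 0.0, -0.04]
```

Emit:
jog_arm:
  rows:
    - [[1,0,-0.1,0,0,0],[2.5,0,-0.2,0,0,0],[4.5,0,-0.2,0,0,0],[6.5,0,-0.2,0,0,0],[8.5,0,-0.2,0,0,0],[10.5,0,-0.2,0,0,0],[12.5,0,-0.2,0,0,0],[14.5,0,-0.2,0,0,0],[16,0,-0.2,0,0,0],[17.5,-1.5,-0.2,0,0,0],[18.5,-3,-0.2,0,0,0],[19,-4,-0.2,0,0,0]]

```text
time: 7.08
tool_pos: [665.3, 256.8, 1.0]
tcp_rot: [0.999, -0.036, 0.001, -0.0]
wrist_force: [0.1, -0.4, -1.0]
opening: 5.5
```

Emit:
jog_arm:
  rows:
    - [[0,-0.5,0,0,0,0],[0,-0.5,0,0,0,0],[0,-0.5,0,0,0,0]]

```text
time: 7.33
tool_pos: [662.9, 261.1, 0.6]
tcp_rot: [0.999, -0.035, -0.0, 0.0]
wrist_force: [-0.9, -0.8, -1.6]
opening: 5.4
```

```bash
python3 -c "
from h import *
did([19,-4.5,-.2,0,0,0])
wrist('w4')
from cell import viewer
import cv2
c=viewer.camera('top'); im=c['pixels'][:,:,::-1][120:290,200:320]; s=cv2.resize(im,None,fx=3,fy=3,interpolation=2)
c=viewer.camera('scene'); im=c['pixels'][:,:,::-1][110:240,290:440]; s2=cv2.resize(im,None,fx=2.9,fy=2.9,interpolation=2)
h=max(len(s),len(s2)); f=lambda a:np.vstack([a,np.zeros((h-len(a),a.shape[1],3),np.uint8)])
cv2.imwrite('pics/b4.png',np.hstack([f(s),f(s2)]))
"
```

```text
t 7.33 pos [6.629e+02 2.611e+02 6.000e-01] cmd [663.3 261.4   1.1] dang [-0.03 -0.04 -0.02] F [-0.9 -0.8 -1.6] M [-0.03 -0.14  0.04] open 5.4
```

View pics/b4.png

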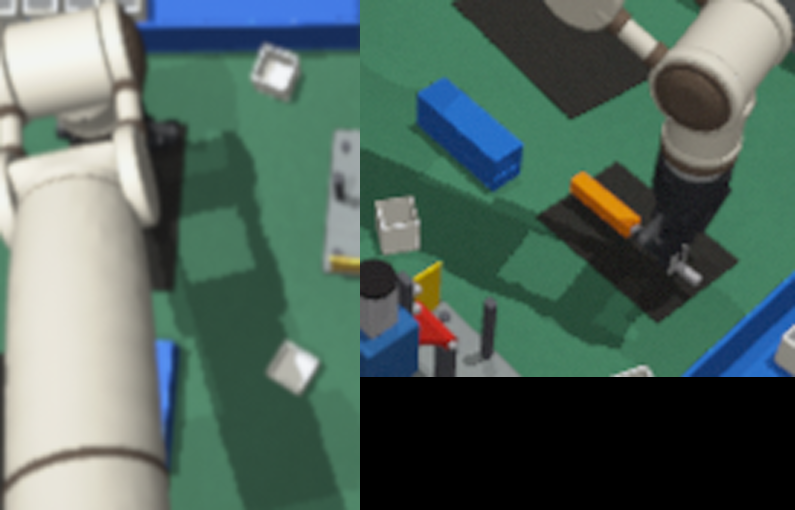

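Emit:
jog_arm:
  rows:
    - [[0,0,0.4,0,0,0],[0,0,0.8,0,0,0],[0,0,1.2,0,0,0],[0,0,1.5,0,0,0],[0,0,1.7,0,0,0],[0,0,1.75,0,0,0],[0,0,1.75,0,0,0],[0,0,1.75,0,0,0]]

```text
time: 8.15
tool_pos: [663.4, 261.5, -16.5]
tcp_rot: [0.999, -0.035, 0.0, -0.0]
wrist_force: [0.6, -0.5, -1.3]
opening: 5.6
```

```bash
python3 -c "
from h import *
did([0,0,1.75,0,0,0]);state()"
```

```text
t 8.15 pos [663.4 261.5 -16.5] cmd [663.3 261.4 -16.4] dang [ 0.01  0.02 -0.  ] F [ 0.6 -0.5 -1.3] M [ 0.02 -0.12  0.03] open 5.6
```

Emit:
jog_arm:
  rows:
    - [[0,0,0.1,0,0,0],[0,0,0.15,0,0,0],[0,0,0.15,0,0,0]]

```text
time: 8.4
tool_pos: [663.5, 261.5, -16.6]
tcp_rot: [0.999, -0.035, 0.0, 0.0]
wrist_force: [-4.5, -1.2, 5.3]
opening: 5.6
```

Emit:
jog_arm:
  rows:
    - [[0,0,0,0,0,0],[0,0,0,0,0,0],[0,0,0,0,0,0],[0,0,0,0,0,0],[0,0,0,0,0,0],[0,0,0,0,0,0]]
  gripper: 5

```text
time: 8.9
tool_pos: [663.1, 261.4, -18.2]
tcp_rot: [0.999, -0.035, -0.0, 0.0]
wrist_force: [0.2, 0.8, -0.7]
opening: 49.8
```

Emit:
jog_arm:
  rows:
    - [[-1,0,-2,0,0,0],[-4,0,-5,0,0,0],[-7,0,-8,0,0,0],[-10,0,-10,0,0,0],[-12,0,-11,0,0,0],[-12,0,-11,0,0,0],[-12,0,-11,0,0,0],[-12,0,-11,0,0,0]]

```text
time: 9.57
tool_pos: [544.0, 269.7, 91.7]
tcp_rot: [0.999, -0.035, 0.0, 0.0]
wrist_force: [-0.3, -0.0, -0.4]
opening: 50.3
```

```bash
python3 -c "
from h import *
did([-12,0,-10.85,0,0,0]);c=wrist('w5')
# rod predicted: grip at rod x=55
o=np.array([663.4,261.5,0])-55*np.array([.9976,-.07,0]);print(o)
RO=(o[0],o[1],-.07)
print(proj(c,place(RO,[(-90,0,23),(0,10,23),(0,-10,23),(95,0,17)])).round(1))
"
```

```text
t 9.57 pos [544.  269.7  91.7] cmd [543.6 269.9  92.1] dang [-0.01  0.    0.01] F [-0.3 -0.  -0.4] M [ 0.04 -0.01  0.03] open 50.3
[608.532 265.35    0.   ]
[[314.2 240.7]
 [297.9 108.9]
 [329.5 108.8]
 [313.1 -63.4]]
```

View pics/w5.png

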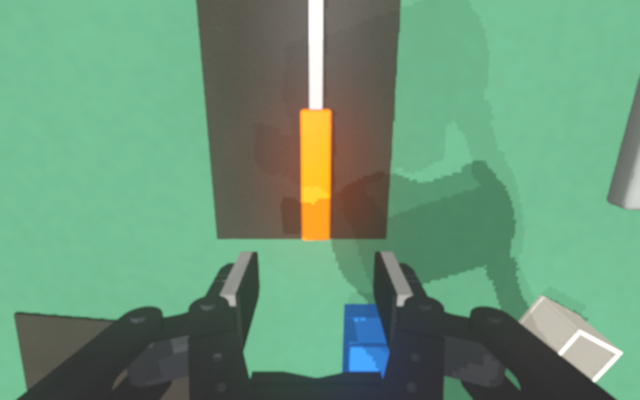

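```bash
python3 -c "
from h import *
RO=(608.5,265.35,-.07)
go(place(RO,(-25,0,-18))[0],-.07)"
```

```text
to [583.6 267.1 -18. ] row [4.01, -0.0, 11.01, 0.0, 0.0, -0.04]
```

Emit:
jog_arm:
  rows:
    - [[2,0,2,0,0,0],[4,0,4,0,0,0],[4,0,6,0,0,0],[4,0,8,0,0,0],[4,0,9.5,0,0,0],[4,0,10.5,0,0,0],[4,0,11,0,0,0],[4,0,11,0,0,0],[4,0,11,0,0,0]]

```text
time: 10.37
tool_pos: [584.2, 267.2, -17.4]
tcp_rot: [0.999, -0.035, 0.001, -0.0]
wrist_force: [-1.1, -0.0, 0.8]
opening: 50.1
```

Emit:
jog_arm:
  rows:
    - [[0,0,0,0,0,0],[0,0,0,0,0,0],[0,0,0,0,0,0],[0,0,0,0,0,0],[0,0,0,0,0,0],[0,0,0,0,0,0],[0,0,0,0,0,0]]
  gripper: 1
  newtons: 100

```text
time: 10.95
tool_pos: [584.3, 267.3, -16.7]
tcp_rot: [0.999, -0.035, 0.001, -0.0]
wrist_force: [-1.6, -0.3, 6.9]
opening: 17.9
```

```bash
python3 -c "
from h import *
did([4,0,11,0,0,0]);s=state()
for L in ((-146,48,150),(-146,48,75)):
  P=place(PRESS,(L[0],L[1],L[2]))[0]; go(P,PRESS[2])"
```

```text
t 10.95 pos [584.3 267.3 -16.7] cmd [583.5 267.1 -17.9] dang [ 0.03  0.1  -0.01] F [-1.6 -0.3  6.9] M [-0.04  0.19 -0.07] open 17.9
to [450.5 -38.3 150. ] row [-11.11, 31.4, -16.79, 0.0, 0.0, 1.48]
to [450.5 -38.3  75. ] row [-11.11, 31.4, -9.29, 0.0, 0.0, 1.48]
```

```bash
python3 -c "
from h import *
go(place(PRESS,(-215,48,120))[0],PRESS[2])"
```

```text
to [381.8 -31.6 120. ] row [-18.01, 31.22, -13.79, 0.0, 0.0, 1.48]
```

Emit:
jog_arm:
  rows:
    - [[0,0,-1,0,0,0],[0,0,-3,0,0,0],[0,0,-5,0,0,0],[0,0,-8,0,0,0],[0,0,-11,0,0,0],[0,0,-13.5,0,0,0],[0,0,-13.5,0,0,0],[0,0,-13.5,0,0,0]]

```text
time: 11.62
tool_pos: [584.6, 267.3, 119.1]
tcp_rot: [0.999, -0.035, 0.002, -0.001]
wrist_force: [0.1, 0.8, -2.2]
opening: 17.7
```

Emit:
jog_arm:
  rows:
    - [[-2,0,-0.3,0,0,0],[-5,0,-0.3,0,0,0],[-8,0,-0.3,0,0,0],[-11,0.5,-0.3,0,0,0.5],[-14,2,-0.3,0,0,1],[-16,4,-0.3,0,0,1.5],[-18,6,-0.3,0,0,1.5],[-18,9,-0.3,0,0,1.5],[-18,12,-0.3,0,0,1.5],[-18,15,-0.3,0,0,1.5],[-18,18,-0.3,0,0,1.5],[-18,21,-0.3,0,0,1.5]]

```text
time: 12.62
tool_pos: [387.0, 69.3, 118.2]
tcp_rot: [0.999, -0.048, -0.002, -0.0]
wrist_force: [0.6, -0.3, -1.5]
opening: 18.1
```

Emit:
jog_arm:
  rows:
    - [[0.08,3,0,0,0,0],[0.16,6,0,0,0,0],[0.22,8.5,0,0,0,0],[0.27,10.2,0,0,0,0],[0.27,10.2,0,0,0,0],[0.27,10.2,0,0,0,0],[0.27,10.2,0,0,0,0]]

```text
time: 13.2
tool_pos: [381.0, -30.5, 118.9]
tcp_rot: [0.999, -0.048, -0.001, -0.001]
wrist_force: [-0.7, 0.8, -1.2]
opening: 17.8
```

```bash
python3 -c "
from h import *
did([0,0,-13.5,0,0,0]);did([-18,21,-.3,0,0,1.5]);did([.27,10.2,0,0,0,0])
s=state()
go(place(PRESS,(-215,48,76.3))[0],PRESS[2])
go(place(PRESS,(-135.5,48,76.3))[0],PRESS[2])
"
```

```text
t 13.2 pos [381.  -30.5 118.9] cmd [381.9 -31.5 120.1] dang [ 0.07 -0.14 -0.  ] F [-0.7  0.8 -1.2] M [0.01 0.02 0.05] open 17.8
to [381.8 -31.6  76.3] row [-0.01, 0.01, 4.38, 0.0, 0.0, -0.02]
to [460.9 -39.3  76.3] row [7.94, 0.01, 4.38, 0.0, 0.0, -0.02]
```

Emit:
jog_arm:
  rows:
    - [[0,0,1.5,0,0,0],[0,0,3,0,0,0],[0,0,4,0,0,0],[0,0,4.4,0,0,0],[0,0,4.4,0,0,0],[0,0,4.4,0,0,0],[0,0,4.4,0,0,0]]

```text
time: 13.78
tool_pos: [382.5, -31.3, 76.7]
tcp_rot: [0.999, -0.048, 0.001, 0.0]
wrist_force: [0.4, -0.0, -1.5]
opening: 18.0
```

Run:
```python
from h import *
did([0,0,4.4,0,0,0])
c=wrist('w6')
from cell import viewer
s=viewer.camera('scene')
def mk(cc,x0,x1,y0,y1,k,pts):
    im=cc['pixels'][:,:,::-1][y0:y1,x0:x1]; im=np.ascontiguousarray(cv2.resize(im,None,fx=k,fy=k,interpolation=2))
    for u,v in pts:
        cv2.circle(im,(int((u+.5-x0)*k),int((v+.5-y0)*k)),2,(255,0,255),-1)
    for x in range(x0,x1,20): cv2.line(im,(int((x+.5-x0)*k),0),(int((x+.5-x0)*k),8),(255,255,255),1)
    for y in range(y0,y1,20): cv2.line(im,(0,int((y+.5-y0)*k)),(8,int((y+.5-y0)*k)),(255,255,255),1)
    return im
L=np.array([(-95.5,48,106),(-76,30,94),(-76,140,94),(-16,48,106),(-45,40,142),(10,40,142),(-45,83,100)],float)
P=place(PRESS,L); print(proj(s,P).round(1).tolist()); print(proj(c,P).round(1).tolist())
a=mk(c,120,520,0,290,1.5,[p for p in proj(c,P) if 0<=p[1]<290]); b=mk(s,270,345,170,260,2.6,[])
b=mk(s,275,350,175,260,5,proj(s,P))
h=max(len(a),len(b)); f=lambda q:np.vstack([q,np.zeros((h-len(q),q.shape[1],3),np.uint8)])
im=np.hstack([f(a),f(b)]); print(im.shape)
if im.shape[1]>800: im=cv2.resize(im,None,fx=800/im.shape[1],fy=800/im.shape[1],interpolation=cv2.INTER_AREA)
cv2.imwrite('pics/b6.png',im)
```

```text
t 13.78 pos [382.5 -31.3  76.7] cmd [381.9 -31.5  76.1] dang [-0.02  0.06 -0.04] F [ 0.4 -0.  -1.5] M [-0.05 -0.03 -0.03] open 18.0
[[288.3, 209.3], [287.5, 219.3], [317.5, 200.1], [305.6, 227.4], [296.7, 214.6], [309.3, 227.7], [308.9, 215.5]]
[[313.6, -51.1], [366.5, -103.9], [43.5, -103.7], [312.8, -406.9], [354.8, -442.0], [366.7, -1016.8], [196.3, -239.3]]
(435, 975, 3)
```

View pics/b6.png

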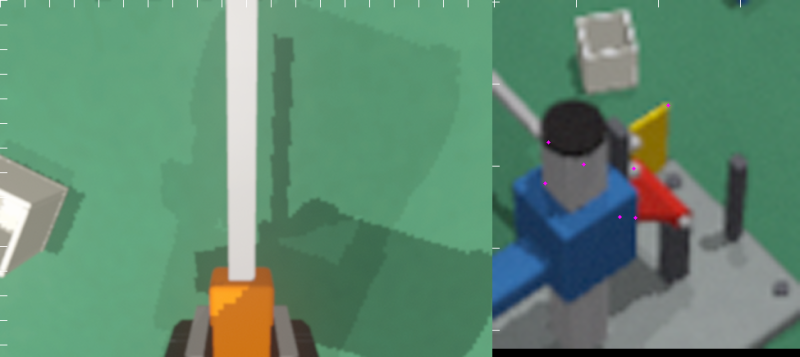

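Run:
```python
from h import *
c=dict(np.load('pics/w6.npz')); M=c['mount']; im=c['pixels'].astype(int)
for v in (2,40,80,120,160,200):
    r=im[v,280:360]; m=(r.min(1)>150)&((r.max(1)-r.min(1))<40); i=np.where(m)[0]+280
    best=None
    for X in np.arange(25,125,.5): # top face of blade at tool z=-33.7
        p=proj(c,[(X,-4,-33.7),(X,4,-33.7)],M)
        if abs(p[0,1]-v)<2: best=(X,p[0,0].round(1),p[1,0].round(1),(p[1,0]-p[0,0]).round(2))
    print(v,i.min() if len(i) else None,i.max() if len(i) else None,len(i),best)
print(proj(c,[(24.5,0,-39.7)],M))
```

```text
2 303 329 27 (np.float64(103.0), np.float64(300.1), np.float64(324.8), np.float64(24.64))
40 304 328 25 (np.float64(91.5), np.float64(300.6), np.float64(324.5), np.float64(23.95))
80 304 328 25 (np.float64(79.0), np.float64(301.1), np.float64(324.3), np.float64(23.24))
120 304 327 24 (np.float64(65.5), np.float64(301.6), np.float64(324.1), np.float64(22.52))
160 305 327 23 (np.float64(51.0), np.float64(302.1), np.float64(323.9), np.float64(21.79))
200 305 326 22 (np.float64(36.0), np.float64(302.6), np.float64(323.7), np.float64(21.09))
[[313.13630641 232.42693467]]
```

Emit:
jog_arm:
  rows:
    - [[1,0,0,0,0,0],[2,0,0,0,0,0],[3,0,0,0,0,0],[4,0,0,0,0,0],[5,0,0,0,0,0],[6,0,0,0,0,0],[7,0,0,0,0,0],[7.6,0,0,0,0,0],[7.9,0,0,0,0,0],[7.9,0,0,0,0,0],[7.9,0,0,0,0,0]]

```text
time: 14.8
tool_pos: [460.3, -39.1, 76.1]
tcp_rot: [0.999, -0.048, -0.0, -0.0]
wrist_force: [-0.3, 0.1, -1.7]
opening: 17.9
```

```bash
python3 -c "
from h import *
did([7.9,0,0,0,0,0]); state()
go(place(PRESS,(-135.5,48,76.3))[0],PRESS[2])
"
```

```text
t 14.8 pos [460.3 -39.1  76.1] cmd [460.5 -39.1  76.1] dang [ 0.   -0.02 -0.  ] F [-0.3  0.1 -1.7] M [-0.02  0.01  0.05] open 17.9
to [460.9 -39.3  76.3] row [0.04, 0.01, -0.02, 0.0, 0.0, -0.02]
```

Emit:
jog_arm:
  rows:
    - [[0,-0.4,-0.3,0,0,0],[0,-0.8,-0.6,0,0,0],[0,-1.2,-0.9,0,0,0],[0,-1.6,-1.2,0,0,0],[0,-2,-1.5,0,0,0],[0,-2.4,-1.8,0,0,0],[0,-2.8,-2.1,0,0,0],[0,-3.0,-2.27,0,0,0],[0,-3.0,-2.27,0,0,0]]

```text
time: 15.55
tool_pos: [463.9, -8.8, 99.4]
tcp_rot: [0.999, -0.048, 0.001, -0.0]
wrist_force: [-0.1, -0.3, -1.1]
opening: 17.7
```

Run:
```python
from h import *
did([0,-3,-2.27,0,0,0]); state()
from cell import viewer
s=viewer.camera('scene'); im=s['pixels'].astype(int)
m=(im[:,:,0]>150)&(im[:,:,1]<90)&(im[:,:,2]<90)
def b(m):
    v,u=np.where(m[190:250,285:345]); return (u.min()+285,u.max()+285,v.min()+190,v.max()+190,len(u)) if len(u) else None
i0=sc['pixels'].astype(int); m0=(i0[:,:,0]>150)&(i0[:,:,1]<90)&(i0[:,:,2]<90)
print(b(m0),b(m))
def pawl(th): # th: lean from upright toward -y
    return [(x,83-60*np.sin(th),100+60*np.cos(th)) for x in (-45,10)]
for a in (0,.3,.6,.8,1.2,1.6,2.0): print(a,proj(sc,place(PRESS,pawl(.8-a))).round(0).tolist())
```

```text
t 15.55 pos [463.9  -8.8  99.4] cmd [463.5  -9.3  98.8] dang [ 0.01  0.07 -0.05] F [-0.1 -0.3 -1.1] M [-0.01 -0.01  0.  ] open 17.7
(np.int64(309), np.int64(322), np.int64(214), np.int64(227), 89) (np.int64(289), np.int64(326), np.int64(190), np.int64(228), 87)
0 [[297.0, 215.0], [309.0, 228.0]]
0.3 [[301.0, 210.0], [314.0, 223.0]]
0.6 [[306.0, 205.0], [318.0, 218.0]]
0.8 [[309.0, 203.0], [322.0, 216.0]]
1.2 [[316.0, 200.0], [328.0, 212.0]]
1.6 [[321.0, 199.0], [334.0, 212.0]]
2.0 [[324.0, 201.0], [337.0, 213.0]]
```

Emit:
jog_arm:
  rows:
    - [[0,-0.4,-0.3,0,0,0],[0,-0.8,-0.6,0,0,0],[0,-1.2,-0.9,0,0,0],[0,-1.6,-1.2,0,0,0],[0,-2,-1.5,0,0,0],[0,-2.3,-1.7,0,0,0],[0,-2.3,-1.7,0,0,0],[0,-2.3,-1.7,0,0,0],[0,-2.3,-1.7,0,0,0],[0,-2.3,-1.7,0,0,0],[0,-2.3,-1.7,0,0,0]]

```text
time: 16.52
tool_pos: [465.5, 13.5, 115.6]
tcp_rot: [0.999, -0.049, -0.0, -0.0]
wrist_force: [0.2, -0.2, -1.8]
opening: 17.7
```

Run:
```python
from h import *
did([0,-2.3,-1.7,0,0,0]); state()
from cell import viewer
t=viewer.camera('top'); s=viewer.camera('scene')
def red(im): im=im.astype(int); return (im[:,:,0]>130)&(im[:,:,1]<80)&(im[:,:,2]<80)
for n,a,c,(x0,x1,y0,y1) in (('scene',sc,s,(285,350,190,250)),('top',top,t,(290,365,160,215))):
    for im in (a['pixels'],c['pixels']):
        v,u=np.where(red(im)[y0:y1,x0:x1]); print(n,len(u),(u.min()+x0,u.max()+x0,v.min()+y0,v.max()+y0,u.mean()+x0,v.mean()+y0) if len(u) else '')
pw=lambda th:[(x,83-r*np.sin(th),100+r*np.cos(th)) for r in (0,60) for x in (-45,10)]
for a in (0,.8,2.0): print(a,proj(top,place(PRESS,pw(.8-a))).round(0).tolist(),proj(sc,place(PRESS,pw(.8-a))).round(0).tolist())
```

```text
t 16.52 pos [465.5  13.5 115.6] cmd [465.7  13.6 115.8] dang [ 0.   -0.02  0.02] F [ 0.2 -0.2 -1.8] M [-0.05 -0.03  0.01] open 17.7
scene 93 (np.int64(309), np.int64(322), np.int64(216), np.int64(227), np.float64(314.64516129032256), np.float64(222.73118279569894))
scene 384 (np.int64(296), np.int64(336), np.int64(190), np.int64(228), np.float64(321.8411458333333), np.float64(215.39322916666666))
top 270 (np.int64(328), np.int64(344), np.int64(179), np.int64(196), np.float64(335.6703703703704), np.float64(187.96296296296296))
top 190 (np.int64(312), np.int64(331), np.int64(178), np.int64(192), np.float64(321.43684210526317), np.float64(184.03157894736842))
0 [[329.0, 197.0], [330.0, 179.0], [343.0, 195.0], [345.0, 177.0]] [[309.0, 216.0], [321.0, 228.0], [297.0, 215.0], [309.0, 228.0]]
0.8 [[329.0, 197.0], [330.0, 179.0], [329.0, 193.0], [330.0, 174.0]] [[309.0, 216.0], [321.0, 228.0], [309.0, 203.0], [322.0, 216.0]]
2.0 [[329.0, 197.0], [330.0, 179.0], [310.0, 194.0], [312.0, 176.0]] [[309.0, 216.0], [321.0, 228.0], [324.0, 201.0], [337.0, 213.0]]
```

```bash
python3 -c "
from h import *
p,q=cmd()
for P in ((385,21,130),(400,150,130),(420,267,130),(584.3,267.3,130),(584.3,267.3,-15)): go(P,-.07)
"
```

```text
to [385  21 130] row [-8.1, 0.05, -1.42, 0.0, 0.0, -1.54]
to [400 150 130] row [-7.86, -12.94, -1.42, 0.0, 0.0, -1.54]
to [420 267 130] row [-7.0, -24.78, -1.42, 0.0, 0.0, -1.54]
to [584.3 267.3 130. ] row [9.35, -26.4, -1.42, 0.0, 0.0, -1.54]
to [584.3 267.3 -15. ] row [9.35, -26.4, 13.08, 0.0, 0.0, -1.54]
```

Emit:
jog_arm:
  rows:
    - [[-1,0,-0.8,0,0,0],[-3,0,-1.4,0,0,0],[-5.5,0,-1.4,0,0,0],[-8,0,-1.4,0,0,0],[-9,-2,-1.4,0,0,-0.5],[-9,-5,-1.4,0,0,-1],[-9,-8,-1.4,0,0,-1.5],[-8.5,-11,-1.4,0,0,-1.5],[-8,-14,-1.4,0,0,-1.5],[-7.5,-17,-1.4,0,0,-1.5],[-7,-20,-1.4,0,0,-1.5],[-6,-22.5,-1.4,0,0,-1.5]]

```text
time: 17.62
tool_pos: [427.2, 245.5, 129.6]
tcp_rot: [0.999, -0.035, -0.0, -0.0]
wrist_force: [0.4, -0.3, -0.9]
opening: 17.8
```

```bash
python3 -c "
from h import *
did([-6,-22.5,-1.4,0,0,-1.5]); state()
go((584.3,267.3,130),-.07);go((584.3,267.3,-13),-.07)
"
```

```text
t 17.62 pos [427.2 245.5 129.6] cmd [427.7 243.4 129.8] dang [ 0.01 -0.04 -0.07] F [ 0.4 -0.3 -0.9] M [-0.05 -0.02 -0.02] open 17.8
to [584.3 267.3 130. ] row [15.45, -3.49, -0.02, 0.0, 0.0, -0.04]
to [584.3 267.3 -13. ] row [15.45, -3.49, 14.28, 0.0, 0.0, -0.04]
```

Emit:
jog_arm:
  rows:
    - [[2.5,-0.6,0,0,0,0],[5.5,-1.2,0,0,0,0],[8.5,-1.8,0,0,0,0],[11.5,-2.5,1,0,0,0],[14,-3.2,3,0,0,0],[15.4,-3.5,5.5,0,0,0],[15.4,-3.5,8,0,0,0],[15.4,-3.5,10.5,0,0,0],[15.4,-3.5,12.5,0,0,0],[15.4,-3.5,13.7,0,0,0],[15.4,-3.5,14.3,0,0,0],[15.4,-3.5,14.3,0,0,0]]

```text
time: 18.62
tool_pos: [582.9, 267.1, -14.5]
tcp_rot: [0.999, -0.035, -0.001, 0.0]
wrist_force: [1.0, 0.1, -0.1]
opening: 17.9
```

Emit:
jog_arm:
  rows:
    - [[0,0,0.1,0,0,0],[0,0,0.2,0,0,0],[0,0,0.3,0,0,0],[0,0,0.35,0,0,0],[0,0,0.35,0,0,0],[0,0,0.35,0,0,0]]

```text
time: 19.12
tool_pos: [584.0, 267.5, -16.3]
tcp_rot: [0.999, -0.035, 0.0, -0.0]
wrist_force: [0.3, -0.0, -1.1]
opening: 17.7
```

Emit:
jog_arm:
  rows:
    - [[0,0,0.05,0,0,0],[0,0,0.05,0,0,0],[0,0,0.05,0,0,0]]

```text
time: 19.37
tool_pos: [584.1, 267.5, -16.7]
tcp_rot: [0.999, -0.035, 0.0, -0.0]
wrist_force: [-1.7, -0.9, 4.4]
opening: 18.0
```

Emit:
jog_arm:
  rows:
    - [[0,0,0,0,0,0],[0,0,0,0,0,0],[0,0,0,0,0,0],[0,0,0,0,0,0],[0,0,0,0,0,0],[0,0,0,0,0,0]]
  gripper: 5

```text
time: 19.87
tool_pos: [583.8, 267.4, -17.3]
tcp_rot: [0.999, -0.035, -0.0, -0.0]
wrist_force: [1.0, -0.1, -0.5]
opening: 50.2
```

Emit:
jog_arm:
  rows:
    - [[0,0,-1.5,0,0,0],[0,0,-4,0,0,0],[-1,0,-7,0,0,0],[-3,0,-10,0,0,0],[-6,0,-12,0,0,0],[-9,0,-13,0,0,0],[-11,0,-13,0,0,0],[-12,0,-13,0,0,0],[-12,0,-13,0,0,0],[-12,0,-13,0,0,0]]

```text
time: 20.7
tool_pos: [464.5, 275.9, 113.1]
tcp_rot: [0.999, -0.035, 0.0, -0.0]
wrist_force: [-0.4, 1.2, -1.0]
opening: 50.4
```

Run:
```python
from h import *
did([15.4,-3.5,14.3,0,0,0]);did([0,0,.4,0,0,0]);did([-12,0,-13,0,0,0])
c=wrist('w7'); im=c['pixels'].astype(int)
m=(im[:,:,0]>180)&(im[:,:,1]>90)&(im[:,:,1]<190)&(im[:,:,2]<110); v,u=np.where(m)
print(len(u),u.min(),u.max(),v.min(),v.max()); 
for r in (v.min()+5,v.max()-5): print(r,u[v==r].min(),u[v==r].max())
RO=(608.5,265.35,-.07); print(proj(c,place(RO,[(-90,-10,23),(-90,10,23),(0,10,23),(0,-10,23)])).round(1).tolist())
K=place(PRESS,(0,-95,0))[0]; print('knob',K)
```

```text
t 20.7 pos [464.5 275.9 113.1] cmd [464.1 275.9 112.8] dang [ 0.    0.05 -0.02] F [-0.4  1.2 -1. ] M [ 0.03 -0.   -0.  ] open 50.4
784 300 332 0 123
5 300 332
118 301 330
[[329.2, 123.0], [300.6, 123.0], [298.5, -24.0], [330.5, -24.0]]
knob [ 582.05617757 -194.65892613    0.        ]
```

```bash
python3 -c "
from h import *
go((450,20,235),-.07)
"
```

```text
to [450  20 235] row [0.4, 25.62, -12.22, 0.0, 0.0, -0.04]
```

Emit:
jog_arm:
  rows:
    - [[0,1,-2,0,0,-2],[0,3,-5,0,0,-6],[0,5,-8,0,0,-10],[0,7.5,-10,0,0,-15],[0,10,-12,0,0,-20],[0,12.5,-12.2,0,0,-25],[0,15,-12.2,0,0,-30],[0,17.5,-12.2,0,0,-35],[0,20,-12.2,0,0,-40],[0,22,-12.2,0,0,-45],[0,24,-12.2,0,0,-50],[0,25.6,-12.2,0,0,-50]]
  gripper: 6.5

```text
time: 21.75
tool_pos: [446.8, 18.2, 234.9]
tcp_rot: [0.92, 0.391, -0.0, 0.0]
wrist_force: [1.3, -0.7, -0.8]
opening: 65.1
```

```bash
python3 -c "
from h import *
did([0,25.6,-12.2,0,0,-50]); s=state(); print(s['joint_pos'].round(2))
y=PRESS[2]+np.pi/2
go((440,-195,235),y);go((582,-194.7,235),y)
"
```

```text
t 21.75 pos [446.8  18.2 234.9] cmd [446.   20.5 234.8] dang [-0.02 -0.02 -0.1 ] F [ 1.3 -0.7 -0.8] M [-0.01  0.01  0.02] open 65.1
[-0.23 -0.2   1.9  -0.    1.44  0.54]
to [ 440 -195  235] row [-15.91, 14.55, -0.02, 0.0, 0.0, -38.52]
to [ 582.  -194.7  235. ] row [-6.01, 24.74, -0.02, 0.0, 0.0, -38.52]
```

Emit:
jog_arm:
  rows:
    - [[-2,1.8,0,0,0,-5],[-4,3.6,0,0,0,-10],[-6.5,6,0,0,0,-15],[-9,8.2,0,0,0,-20],[-11.5,10.5,0,0,0,-25],[-13.5,12.4,0,0,0,-30],[-15,14,0,0,0,-35],[-15.9,14.6,0,0,0,-38.5],[-14,16.5,0,0,0,-38.5],[-12,18.5,0,0,0,-38.5],[-10,20.6,0,0,0,-38.5],[-8,22.7,0,0,0,-38.5]]

```text
time: 22.75
tool_pos: [555.3, -196.2, 234.3]
tcp_rot: [0.741, 0.671, -0.0, -0.0]
wrist_force: [0.8, -1.1, -0.4]
opening: 64.8
```

```bash
python3 -c "
from h import *
did([-8,22.7,0,0,0,-38.5]); s=state()
y=PRESS[2]+np.pi/2
go((582.1,-194.7,235),y)
"
```

```text
t 22.75 pos [ 555.3 -196.2  234.3] cmd [ 553.6 -194.8  234.8] dang [ 0.01 -0.    0.09] F [ 0.8 -1.1 -0.4] M [ 0.01 -0.01 -0.03] open 64.8
to [ 582.1 -194.7  235. ] row [0.29, 2.84, -0.02, 0.0, 0.0, -0.02]
```

Emit:
jog_arm:
  rows:
    - [[0.3,0.5,0,0,0,7],[0.3,1,0,0,0,14],[0.3,1.5,0,0,0,21],[0.3,2,0,0,0,28],[0.3,2.4,0,0,0,35],[0.3,2.8,0,0,0,42],[0.3,2.8,0,0,0,49],[0.3,2.8,0,0,0,56],[0.3,2.8,0,0,0,63],[0.3,2.8,0,0,0,70],[0.3,2.8,0,0,0,77],[0.3,2.8,0,0,0,84]]

```text
time: 23.75
tool_pos: [582.2, -195.8, 234.2]
tcp_rot: [1.0, 0.0, -0.0, -0.0]
wrist_force: [0.5, 0.2, -0.4]
opening: 64.9
```

Emit:
jog_arm:
  rows:
    - [[0,0,0,0,0,6],[0,0,0,0,0,6],[0,0,0,0,0,6],[0,0,0,0,0,6],[0,0,0,0,0,6]]

```text
time: 24.17
tool_pos: [581.8, -194.9, 234.6]
tcp_rot: [0.999, -0.048, -0.0, -0.0]
wrist_force: [0.8, -0.4, 0.1]
opening: 65.4
```

Run:
```python
from h import *
did([.3,2.8,0,0,0,84]);did([0,0,0,0,0,6])
c=wrist('w8')
P=place(PRESS,[(0,-95,205),(0,-95,188),(0,-95,170)]); print(proj(c,P).round(1).tolist())
im=c['pixels'][:,:,::-1].copy()
for u,v in proj(c,P): cv2.circle(im,(int(u),int(v)),2,(255,0,255),-1)
cv2.imwrite('pics/w8m.png',im); go((582.1,-194.7,158),PRESS[2])
```

```text
t 24.17 pos [ 581.8 -194.9  234.6] cmd [ 581.7 -194.5  234.8] dang [ 0.   -0.01 -0.08] F [ 0.8 -0.4  0.1] M [ 0.01  0.01 -0.03] open 65.4
[[313.7, 226.8], [313.8, 217.0], [314.0, 208.1]]
to [ 582.1 -194.7  158. ] row [0.04, 0.01, 7.68, 0.0, 0.0, -0.02]
```

View pics/w8m.png

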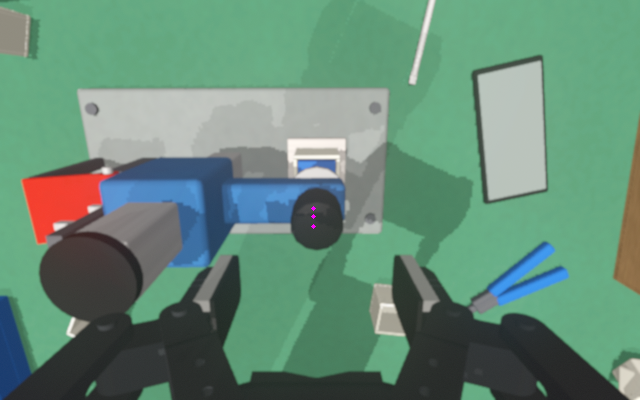

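Emit:
jog_arm:
  rows:
    - [[0,0,1,0,0,0],[0,0,2.5,0,0,0],[0,0,4,0,0,0],[0,0,5.5,0,0,0],[0,0,6.5,0,0,0],[0,0,7.2,0,0,0],[0,0,7.6,0,0,0],[0,0,7.6,0,0,0],[0,0,7.6,0,0,0]]

```text
time: 24.97
tool_pos: [582.0, -194.7, 159.3]
tcp_rot: [0.999, -0.048, 0.0, 0.0]
wrist_force: [-0.1, -0.1, 1.0]
opening: 64.7
```

Emit:
jog_arm:
  rows:
    - [[0,0,0,0,0,0],[0,0,0,0,0,0],[0,0,0,0,0,0],[0,0,0,0,0,0],[0,0,0,0,0,0],[0,0,0,0,0,0]]
  gripper: 2
  newtons: 40

```text
time: 25.47
tool_pos: [582.1, -195.3, 159.7]
tcp_rot: [0.999, -0.048, 0.001, 0.001]
wrist_force: [-0.9, -3.5, 3.9]
opening: 30.6
```

```bash
python3 -c "
from h import *
did([0,0,7.6,0,0,0]); s=state()"
```

```text
t 25.47 pos [ 582.1 -195.3  159.7] cmd [ 581.7 -194.5  158.8] dang [-0.08  0.08  0.01] F [-0.9 -3.5  3.9] M [-0.44  0.12  0.08] open 30.6
```

Emit:
jog_arm:
  rows:
    - [[0,0,0.2,0,0,0],[0,0,0.6,0,0,0],[0,0,1.0,0,0,0],[0,0,1.4,0,0,0],[0,0,1.8,0,0,0],[0,0,2.2,0,0,0],[0,0,2.6,0,0,0],[0,0,3.0,0,0,0],[0,0,3.4,0,0,0],[0,0,3.7,0,0,0],[0,0,4.0,0,0,0],[0,0,4.0,0,0,0]]

```text
time: 26.47
tool_pos: [582.1, -195.2, 118.1]
tcp_rot: [0.999, -0.049, 0.001, 0.001]
wrist_force: [2.1, -5.2, 0.7]
opening: 30.8
```

Emit:
jog_arm:
  rows:
    - [[0,0,0.1,0,0,0],[0,0,0.2,0,0,0],[0,0,0.3,0,0,0],[0,0,0.4,0,0,0],[0,0,0.5,0,0,0],[0,0,0.6,0,0,0],[0,0,0.7,0,0,0],[0,0,0.8,0,0,0],[0,0,0.9,0,0,0],[0,0,1.0,0,0,0]]

```text
time: 27.3
tool_pos: [582.1, -195.3, 109.7]
tcp_rot: [0.999, -0.048, 0.001, 0.001]
wrist_force: [-3.3, -3.8, 8.0]
opening: 30.8
```

Emit:
jog_arm:
  rows:
    - [[0,0,0.1,0,0,0],[0,0,0.2,0,0,0],[0,0,0.3,0,0,0],[0,0,0.3,0,0,0]]

```text
time: 27.63
tool_pos: [582.2, -195.3, 106.9]
tcp_rot: [0.999, -0.048, 0.001, 0.001]
wrist_force: [-2.4, -4.4, 10.2]
opening: 30.8
```

Emit:
jog_arm:
  rows:
    - [[0,0,0.05,0,0,0],[0,0,0.1,0,0,0],[0,0,0.15,0,0,0],[0,0,0.15,0,0,0]]

```text
time: 27.97
tool_pos: [582.2, -195.3, 106.8]
tcp_rot: [0.999, -0.048, 0.0, 0.001]
wrist_force: [-6.8, -2.3, 17.7]
opening: 30.9
```

Emit:
jog_arm:
  rows:
    - [[0,0,0.05,0,0,0],[0,0,0.1,0,0,0],[0,0,0.15,0,0,0],[0,0,0.15,0,0,0],[0,0,0.15,0,0,0]]

```text
time: 28.38
tool_pos: [582.2, -195.3, 106.8]
tcp_rot: [0.999, -0.048, 0.0, 0.001]
wrist_force: [-9.3, -0.6, 24.5]
opening: 30.6
```

Emit:
jog_arm:
  rows:
    - [[0,0,-0.15,0,0,0],[0,0,-0.3,0,0,0],[0,0,-0.3,0,0,0]]

```text
time: 28.63
tool_pos: [582.1, -195.2, 106.8]
tcp_rot: [0.999, -0.048, 0.001, 0.001]
wrist_force: [-3.0, -4.4, 9.5]
opening: 30.8
```

Emit:
jog_arm:
  rows:
    - [[0,0,0,0,0,0],[0,0,0,0,0,0],[0,0,0,0,0,0],[0,0,0,0,0,0],[0,0,0,0,0,0],[0,0,0,0,0,0]]
  gripper: 6.5

```text
time: 29.13
tool_pos: [581.5, -194.1, 105.3]
tcp_rot: [0.999, -0.048, -0.0, -0.0]
wrist_force: [-0.3, 0.4, 0.2]
opening: 65.0
```

Emit:
jog_arm:
  rows:
    - [[0,0,-1,0,0,0],[0,0,-3,0,0,0],[0,0,-6,0,0,0],[0,0,-9,0,0,0],[0,0,-12,0,0,0],[0,0,-14,0,0,0],[0,0,-14,0,0,0],[0,0,-14,0,0,0]]

```text
time: 29.8
tool_pos: [582.6, -195.0, 248.2]
tcp_rot: [0.999, -0.048, 0.002, 0.001]
wrist_force: [0.9, -0.6, -0.6]
opening: 64.8
```

Run:
```python
from h import *
did([0,0,5.65,0,0,0]);did([0,0,-.3,0,0,0]);did([0,0,-14,0,0,0])
c=wrist('w9'); a=dict(np.load('pics/w8.npz'))
for n,d,z in (('before',a,0),('after',c,55)):
    p=proj(d,place(PRESS,[(0,-95,205-z)]))[0]
    im=d['pixels'].astype(int); m=((im.max(2)<60)).astype(np.uint8); m[260:]=0; m[:,:250]=0; m[:,380:]=0
    k,_,st,ce=cv2.connectedComponentsWithStats(m); i=1+np.argmax(st[1:,4]); print(n,p.round(1),st[i],ce[i].round(1))
s=c['pixels'].astype(int); 
from cell import viewer
t=viewer.camera('top')['pixels'].astype(int)
r=(t[:,:,0]>130)&(t[:,:,1]<80)&(t[:,:,2]<80); v,u=np.where(r[160:215,290:365]); print('pawl',u.min()+290,u.max()+290)
o=(t[:,:,0]>180)&(t[:,:,1]>80)&(t[:,:,1]<190)&(t[:,:,2]<90); v,u=np.where(o[150:230,215:270]); print('rod handle',len(u),u.mean()+215,v.mean()+150, proj(top,place((608.5,265.35,-.07),[(-45,0,23)])))
cv2.imwrite('pics/end.png',t[:,:,::-1])
# bystander change in the top view
d=np.abs(t-top['pixels'].astype(int)).max(2); 
for n,(u,v) in dict(h1=(291,143),h2=(298,242),h3=(410,248),cut=(457,243),phone=(449,188),drv=(421,145)).items(): print(n,(d[v-14:v+14,u-14:u+14]>60).sum(),end=' ')
```

```text
t 29.8 pos [ 582.6 -195.   248.2] cmd [ 581.7 -194.5  245.3] dang [-0.09  0.21 -0.  ] F [ 0.9 -0.6 -0.6] M [-0.01  0.06  0.01] open 64.8
before [313.7 226.8] [303 193  39  55 660] [329.1 218.8]Traceback (most recent call last):
  File "<stdin>", line 7, in <module>
    return _wrapfunc(a, 'argmax', axis=axis, out=out, **kwds)
    return bound(*args, **kwds)
ValueError: attempt to get argmax of an empty sequence
```

Run:
```python
from h import *
c=wrist('w10'); a=dict(np.load('pics/w8.npz'))
for n,d,z in (('before',a,0),('after',c,55)):
    p=proj(d,place(PRESS,[(0,-95,205-z),(0,-95,205)])); u0,v0=p[0].astype(int)
    im=d['pixels'].astype(int); m=((im.max(2)<95)&(im.max(2)-im.min(2)<25)).astype(np.uint8); m[255:]=0; m[:,:240]=0; m[:,390:]=0
    k,_,st,ce=cv2.connectedComponentsWithStats(m)
    print(n,p.round(1).tolist(),[(st[i].tolist(),ce[i].round(1).tolist()) for i in range(1,k) if st[i,4]>150])
from cell import viewer
t=viewer.camera('top')['pixels'].astype(int)
r=(t[:,:,0]>130)&(t[:,:,1]<80)&(t[:,:,2]<80); v,u=np.where(r[160:215,290:365]); print('pawl',(u.min()+290,u.max()+290) if len(u) else None)
o=(t[:,:,0]>180)&(t[:,:,1]>80)&(t[:,:,1]<190)&(t[:,:,2]<90); v,u=np.where(o[150:230,215:270]); print('rod handle',len(u),u.mean()+215,v.mean()+150, proj(top,place((608.5,265.35,-.07),[(-45,0,23)])))
d=np.abs(t-top['pixels'].astype(int)).max(2)
for n,(u,v) in dict(h1=(291,143),h2=(298,242),h3=(410,248),cut=(457,243),phone=(449,188),drv=(421,145)).items(): print(n,(d[v-14:v+14,u-14:u+14]>60).sum(),end=' ')
```

```text
t 29.85 pos [ 581.7 -194.5  246.1] cmd [ 581.7 -194.5  245.3] dang [-0.01  0.02  0.  ] F [ 0.2  0.3 -0.6] M [ 0.03 -0.01 -0.01] open 65.2
before [[313.7, 226.8], [313.7, 226.8]] [([291, 189, 52, 60, 2473], [316.7, 219.1])]
after [[314.7, 195.1], [314.4, 219.7]] [([297, 169, 40, 45, 1400], [316.9, 191.3])]
pawl (np.int64(311), np.int64(332))
rod handle 96 241.46875 199.35416666666666 [[241.27717977 199.24511837]]
h1 0 h2 0 h3 183 cut 0 phone 80 drv 687
```

```bash
python3 -c "
from cell import job_done
print(job_done())"
```

```text
the job is handed in; nothing more can be done
None
```

I carried out every step and handed the job in at about 30 s of the 64 s allowed. `job_done()` reports no verdict, so I don't know how it was judged.

**What I did**
- I drew the rod out of the sheath by its blade and laid it on the smaller mat.
- I took it again by the orange handle, slipped the blade under the pawl and flicked the pawl over.
- I laid the rod back on the mat, then gripped the knob and lowered the head until the cap stopped. I let go and raised the gripper clear.

**Last checks**
- **Pawl:** in the top camera its red outline matches the thrown-back position of about 2.0 rad.
- **Rod:** its handle is within 0.3 pixel of where I predicted it on the mat, and the fingers are off it.
- **Head and cap:** the head went down 53 mm from where I gripped it. The force then rose to 24.5 N with no further movement, so I took the cap as home. Afterwards the wrist camera showed the knob still lowered.

**What failed or disagreed**
- **Missed grasp:** the first grasp of the blade closed on nothing. The fingertips sit about 20 mm behind the stated TCP, so I corrected the height and regripped.
- **Opening reading:** it was a few mm low on the blade and handle: 5.4 mm on the 8 mm blade and 17.9 mm on the 20 mm handle.
- **Bystanders:** housing1, housing2 and the cutters show no change in the last top picture. The spots around housing3, the phone and the driver do differ. The arm probably hides them there, and I never touched them, but I could not confirm they hadn't moved.

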